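# Start-up test of the stop button, then offer a power unit up to the test fixture

### The arm

A 6-joint arm with a two-finger parallel gripper is mounted at the origin on a cart in front of the work surface, level with it; the furniture and walls round the work are solid. World frame = base frame: x ahead of the robot, y to its left, z up, the work surface at z = 0. Lengths are in m, angles in degrees, forces in N, time in s.
With the tool pointing down it reaches from about 0.4 to 0.825 m from the base axis. Payload 7 kg.
Tool frame: the origin (TCP) lies at the very end of the fingers, on their centre line; the grasp point (between the pads) lies 19 mm behind it; z points along the fingers, y is the line along which they close (so a half turn about z gives the same grasp; the last joint's range is limited). The gripper opens to 88 mm and grips with 3 to 60 N. Pads are 19 mm wide; open, the fingers measure 130 mm over their backs; the gripper's body (78 mm by 193 mm) begins 47 mm behind the grasp point.
Start: joints at [82.34, 20.546, 0.682, 0, -70.136, -16.507], TCP at [0.276, 0.616, 0.188] pointing down, gripper open.
Joint ranges: [-176.03, 176.03], [-82.01, 121.73], [-58.28, 71.71], [-173.87, 95.51], [-174.79, -0.11], [-173.66, 173.66]. Speed limits (degrees/s): [136.94, 136.94, 172.46, 180, 180, 180].

### API

Orientations are given as [roll, pitch, yaw] about the fixed x, y, z axes, in that order (R = Rz(yaw) Ry(pitch) Rx(roll)).
In Python, from plant import get_state, imaging, r, finder gives the robot as it stands.
- The arm moves only by the shell command python3 -m handwheel 'ROWS' [FORCE]. ROWS is JSON, a list of rows, each a list of 5 numbers: the closure, from 0 (fully open) to 1 (shut), then the shift along the world's x, y, z in cm, then the turn about the world's z in degrees. A call has 1 to 8 rows; each row is the pose to reach, as a shift and turn from the pose commanded when the call began; what a row does not reach only later rows make up. A row lasts 1/8 s, in which the tool goes at most 62.5 mm and 10.7 degrees, less where a joint would pass 70% of its speed; a pose out of reach is approached as far as the arm can. A call with a gripper value outside its range is refused whole. The fingers move at their own pace and stop on an object; FORCE is the grip in N (left out, the last holds). Time passes only in rows, so rows that repeat a pose let the fingers close. It gives the time, the measured TCP pose, the force, the opening and the grip force at its end, in the units of the state.
- get_state(): the state, without advancing time (a new reading comes with each control period).
- imaging.capture(name): name is "scene" or "top" or "wrist"; returns (picture, depth): 400x640x3 uint8, red, green, blue; 400x640 float32, m along the optical axis (not along the pixel's ray), 0 where there is no reading.
- imaging.get_calibration(name): a dict with "fx", "fy", "cx", "cy" (pixels), "rvec" (rotation vector, rad) and "tvec" (3), from world to camera coordinates, as OpenCV has them; the wrist camera has in their place "hand_eye" (4x4, takes a point from camera to tool coordinates, whose origin is the TCP and whose axes are the flange's). Camera axes: x right, y down, z forward; pixel columns grow to the right and rows downward; lengths in m; the calibration is good to about 2 mm. A picture is of the moment at which its call begins: read the wrist's pose just before it. get_calibration takes no time and is no camera call.
- r.close_job(): hands the job in; it is judged then, once.
Trained networks look in the newest picture that a camera, given by its name, has taken for a name from the list of things; names that differ only in an ending like _2 or _b are one class to them, and where a whole thing is asked for, a point or a joint stands for the part that bears it (a point fixed in the world has none). Each returns a list of dicts, best first, with "p" (0 to 1); they miss things now and then, are a little off and sometimes report something else, mostly with a low value. They report only what shows in the picture. A call takes as long as a camera call.
- finder.cut_out(camera, query): "region" (400x640 bool, what is visible of it) and "pixel" ([column, row] in pixels, amid what is visible of it).
The state is a dict: "time_s": time; "joints": joint angles; "qd": joint speeds; "joint_torque": joint torques, N m; "tcp_pos": TCP position; "eef_rot": TCP orientation; "contact_force": force on the tool from outside, world axes, zero at the start; "moment": the same for the moment, N m; "gripper_width": finger opening in m; "gripper_force": force on a finger pad.
Only numpy, scipy, OpenCV 4.12 (cv2) and the standard library are available. Lean on these libraries where they do the work, as an engineer would, in place of code of your own. Each camera call takes 0.05 s, during which the arm holds its last target. There are 200 camera calls.

### The job

The test fixture has just been switched on, and its safety relay wants the stop button tried once before a unit comes near: push the mushroom button at its front down until it latches, then twist its head clockwise and let go, so that it is up again. Then pick up the open-frame power unit across its side walls at its balance point (the transformer makes one end heavy), keep it level and offer it up to the nest with the transformer at the end away from the button. Finish while holding it still and level there, centred between the lead-in fingers and lowered past their tops, but about 15 mm clear of the spring probes and touching no part of the fixture, so that the probes can be sighted against it; do not knock it against the fixture, and leave the other things on the bench where they are.

Things in the scene. Friction and masses are not known exactly. Their poses are not given: they have to be found in the camera images.
- fixture: grey test fixture fixed to the bench, box 360 x 130 x 30 mm. Origin: centre of its underside, on the bench; x runs along its length from the stop button (on a light pod at x = -130 mm, near the robot) to the nest (black plate 226 x 112 mm centred on x = +45 mm, its top 36 mm above the bench); z up. Nothing on it is higher than 85 mm
- nest (a point): centre of the nest, at the height of the tips of its brass spring probes (45 mm above the bench); axes as the fixture's. Six bent steel lead-in fingers 14 mm wide stand round the unit's place: one at each end, two on each long side at x = -80 and +80 mm from here. Their tops are 85 mm above the bench, 14.5 mm clear of a centred unit, narrowing evenly to 2.5 mm at 50 mm above the bench
- nest_heavy_end (a point): where the centre of the unit's transformer end belongs, seen from above: on the nest's centre line, 90 mm from its centre, on the side away from the button; at probe-tip height
- nest_light_end (a point): where the centre of the unit's other end belongs, seen from above: 90 mm from the nest's centre towards the button; at probe-tip height
- stop_top (a point): centre of the top of the black mushroom button, 84 mm above the bench while up. Head 41 mm across; its upright rim reaches from 66 to 80 mm above the bench, the crown above it is narrower. The pod's top below is 48 mm above the bench. The head's axis is upright and fixed on the fixture
- stop_button (a joint): how far the mushroom is pushed down: 0 = up, 0.006 m = fully down. Over-centre snap action: it starts to give at about 5 N, past half-way (3 mm) it snaps down by itself and stays latched; a push of 6 to 12 N is plenty. It stays down until it is twisted
- stop_twist (a joint): turn of the mushroom head, anticlockwise seen from above: it rides on a steep spiral in step with joint stop_button, 0 when up, 0.45 rad when latched down (it turns by itself as it is pushed). Gripped by its rim and twisted clockwise by about 0.45 rad it rises; past half-way it pops up to 0 when let go
- power_unit: open-frame power unit, 0.45 to 0.9 kg: aluminium U channel 180 x 58 mm, side walls 32 mm high along both long sides, transformer (38 mm high over all) at one end, circuit board and terminal strip towards the other. Origin: centre of its underside; x along its length towards the transformer, z up. Grasp across the 58 mm width, on the outside of the walls
- balance (a point): the unit's balance point (centre of mass): on its centre line, 38 mm from its centre towards the transformer, 17 mm above its underside; axes as the unit's
- unit_heavy_end (a point): centre of the lower edge of the unit's transformer end (x = +90 mm in the unit's frame)
- unit_light_end (a point): centre of the lower edge of the unit's terminal end (x = -90 mm in the unit's frame)
- flux_tin: bystander: round tin 47 mm across, 23 mm high, standing behind the unit, origin under its centre
- driver_0: bystander: small precision screwdriver 112 x 12 x 12 mm, lying near the bench's front edge, origin under the centre
- battery_white: bystander: AA cell 50 x 14 mm lying to the right of the fixture, origin under the centre
- tweezers: bystander: steel tweezers 127 x 18 x 9 mm, lying near the bench's front edge, origin under the centre

How it is judged:
By the outcome, as a careful person would: the job done as asked, in the order asked, and still so for the second after the job is handed in, while the arm keeps its last pose, push and grip.
It also fails if it takes over 58 s, if anything falls off the work surface, if the arm or the gripper's body presses on something with over 40 N, if the wrist force passes 120 N, or if a joint passes its speed limit or range.

## Working session

There is one attempt and no reset: what is moved stays moved. The work goes in short steps, Python scripts to look and compute and a shell command to move; the robot and the scene stay as the last step left them, time stands still between calls to the robot, and variables do not carry over. Pictures are saved under pics/ and viewed, at most 10 in all, crops included, and the job is handed in when it is done.

```bash
ls; mkdir -p pics
cat > h.py <<'E'
import numpy as np, cv2
from plant import get_state, imaging, r, finder
from scipy.spatial.transform import Rotation as Ro
def cap(n):
    s=get_state(); p,d=imaging.capture(n); return s,p,d
def world(n,s,d,uv=None,mask=None):
    c=imaging.get_calibration(n)
    if mask is not None: v,u=np.nonzero(mask&(d>0))
    else: u,v=np.array(uv).T.astype(int)
    z=d[v,u]; P=np.c_[(u-c['cx'])/c['fx']*z,(v-c['cy'])/c['fy']*z,z]
    if 'rvec' in c:
        R=cv2.Rodrigues(np.array(c['rvec'],float))[0]; return (P-np.array(c['tvec']).ravel())@R
    H=np.array(c['hand_eye']); P=P@H[:3,:3].T+H[:3,3]
    R=Ro.from_euler('xyz',s['eef_rot'],degrees=True).as_matrix()
    return P@R.T+np.array(s['tcp_pos'])
def save(p,n): cv2.imwrite('pics/'+n+'.png',p[:,:,::-1])
E
python3 - <<'E'
from h import *
print(get_state())
for n in ['scene','top']:
    s,p,d=cap(n); save(p,n+'0')
    for q in ['fixture','stop_top','power_unit','unit_heavy_end','balance','flux_tin']:
        for f in finder.cut_out(n,q)[:2]:
            w=world(n,s,d,mask=f['region'])
            print(n,q,round(f['p'],2),f['pixel'],f['region'].sum(),np.median(w,0).round(3) if len(w) else 0,w.max(0).round(3) if len(w) else 0,w.min(0).round(3) if len(w) else 0)
E
```

```text
pics
{'time_s': 0.0, 'joints': array([ 8.23403368e+01,  2.05922518e+01,  6.34522901e-01, -1.92598482e-02,
       -7.01345610e+01, -1.65065836e+01]), 'qd': array([ 0.0210472 , -0.02305611,  0.07308244,  0.06908613, -0.05358307,
        0.03569407]), 'joint_torque': array([ 1.62910026e-03, -5.82714415e+01,  2.93058836e+01,  6.99696198e+00,
        6.97512121e-03, -1.62443766e-04]), 'tcp_pos': array([0.27615022, 0.61534054, 0.1874219 ]), 'eef_rot': array([ 1.79906369e+02, -8.86508223e-03, -2.41727989e+01]), 'contact_force': array([-0.12576602,  0.26887025,  0.28976927]), 'moment': array([-0.00778297, -0.0036931 , -0.01633354]), 'gripper_force': 0.0, 'gripper_width': 0.08769557884014374}
scene fixture 0.55 [349.2, 218.4] 4420 [0.513 0.044 0.034] [0.855 0.11  0.085] [ 0.372 -0.109 -0.003]
scene fixture 0.41 [264.4, 277.9] 2767 [0.459 0.349 0.022] [0.572 0.432 0.04 ] [ 0.399  0.235 -0.002]
scene stop_top 0.72 [384.3, 210.5] 190 [0.425 0.01  0.077] [0.566 0.023 0.084] [ 0.409 -0.142 -0.003]
scene stop_top 0.28 [373.6, 276.2] 148 [0.328 0.17  0.007] [0.348 0.198 0.012] [ 0.32   0.12  -0.003]
[... 438 characters left out ...]
50.3, 194.0] 6210 [0.555 0.019 0.035] [0.767 0.107 0.088] [ 0.371 -0.077 -0.005]
top stop_top 0.52 [356.2, 238.3] 208 [ 0.431 -0.002  0.081] [0.453 0.017 0.087] [ 0.41  -0.027  0.044]
top power_unit 0.68 [233.0, 231.6] 1325 [0.461 0.334 0.013] [0.523 0.427 0.044] [ 0.4    0.244 -0.003]
top unit_heavy_end 0.75 [236.9, 230.9] 1399 [0.462 0.334 0.013] [0.523 0.427 0.044] [ 0.4    0.245 -0.004]
top unit_heavy_end 0.26 [348.5, 195.9] 5919 [0.554 0.019 0.035] [0.756 0.101 0.088] [ 0.375 -0.07  -0.004]
top balance 0.63 [235.9, 231.6] 1407 [0.461 0.335 0.013] [0.523 0.431 0.044] [ 0.397  0.245 -0.005]
top flux_tin 0.63 [266.3, 148.1] 194 [0.687 0.246 0.022] [0.711 0.266 0.027] [ 0.666  0.226 -0.   ]
```

Run:
```python
import cv2
a=cv2.imread('pics/top0.png')[100:300,180:440]; cv2.imwrite('pics/top0c.png',cv2.resize(a,None,fx=3,fy=3,interpolation=cv2.INTER_CUBIC))
```

```text
(no output)
```

View pics/scene0.png

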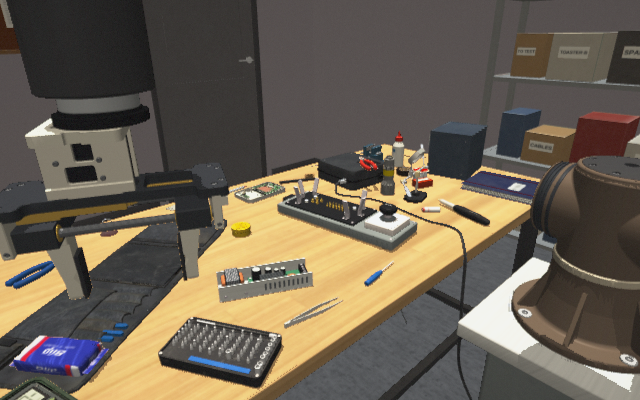

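View pics/top0c.png

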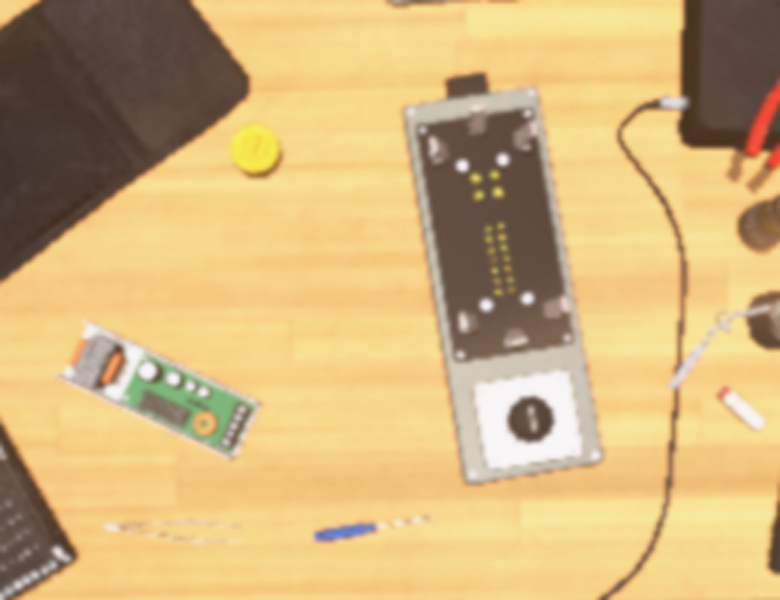

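The scene picture shows the fixture (button about 388,210) and the unit (263,279, transformer on the left). In the enlarged top crop the button is at (530,418), the transformer end of the unit is upper left at (90,360), and the six lead-in fingers ring the black plate.

```bash
cat >> h.py <<'E'
def rect(w,lo,hi):
    q=w[(w[:,2]>lo)&(w[:,2]<hi)]; m=np.median(q[:,:2],0)
    q=q[np.linalg.norm(q[:,:2]-m,axis=1)<.25]
    b=cv2.boxPoints(cv2.minAreaRect((q[:,:2]*1000).astype(np.float32)))
    e=[b[1]-b[0],b[2]-b[1]]; e=max(e,key=np.linalg.norm); o=min([b[1]-b[0],b[2]-b[1]],key=np.linalg.norm)
    a=np.degrees(np.arctan2(e[1],e[0])); a=(a+90)%180-90
    return b.mean(0).round(1),round(float(a),2),np.linalg.norm(e).round(1),np.linalg.norm(o).round(1)
def best(n,q):
    f=finder.cut_out(n,q); return f[0] if f else None
E
python3 - <<'E'
from h import *
s,p,d=cap('top')
for q,lo,hi in [('fixture',.022,.034),('fixture',.015,.09),('power_unit',.026,.05),('power_unit',.005,.05),('stop_top',.07,.09)]:
    f=best('top',q)
    if f: print(q,round(f['p'],2),rect(world('top',s,d,mask=f['region']),lo,hi))
E
python3 -m handwheel '[[0,3,-6,1.5,6],[0,6,-12,3,12],[0,9,-18,4.5,18],[0,12,-24,6,24],[0,15,-31,7.5,28],[0,18,-38,9,32],[0,20,-46,10,34],[0,21,-54,11,34]]'
```

```text
fixture 0.6 (array([568.7,  17.7], dtype=float32), 8.45, np.float32(380.3), np.float32(130.3))
fixture 0.6 (array([568.7,  17.8], dtype=float32), 8.45, np.float32(380.3), np.float32(130.4))
power_unit 0.73 (array([461.9, 334.5], dtype=float32), 64.18, np.float32(175.8), np.float32(57.8))
power_unit 0.73 (array([462.7, 335.4], dtype=float32), 64.16, np.float32(178.1), np.float32(58.6))
stop_top 0.55 (array([430. ,  -1.9], dtype=float32), -0.97, np.float32(39.3), np.float32(37.0))
time_s: 2.0
tcp_pos: [0.4672, 0.1642, 0.2862]
eef_rot: [-180.0, -0.0, 9.9]
contact_force: [0.7, 0.3, -0.4]
gripper_width: 0.088
gripper_force: 0.0
```

```bash
python3 -m handwheel '[[0.5,0,-5,1,-1],[1,0,-10,2,-1],[1,0,-15,4,-1],[1,0,-15,4,-1],[1,0,-15,4,-1]]'
python3 - <<'E'
from h import *
print(imaging.get_calibration('wrist'))
s,p,d=cap('wrist'); save(p,'w1')
print(s['tcp_pos'],s['eef_rot'])
for q,lo,hi in [('fixture',.022,.034),('fixture',.015,.09),('stop_top',.07,.09)]:
    f=best('wrist',q)
    if f: print(q,round(f['p'],2),f['pixel'],rect(world('wrist',s,d,mask=f['region']),lo,hi))
E
```

```text
time_s: 2.62
tcp_pos: [0.4666, 0.0161, 0.3255]
eef_rot: [-180.0, -0.0, 8.8]
contact_force: [-0.5, 0.2, -0.4]
gripper_width: 0.0433
gripper_force: 0.0
{'fx': 293.1676151979452, 'fy': 293.1676151979452, 'cx': 311.1005555495061, 'cy': 199.86331372870697, 'hand_eye': array([[-2.73922155e-04, -9.66671299e-01, -2.56020554e-01,
         6.82640344e-02],
       [ 9.99999726e-01, -4.40862452e-04,  5.94667095e-04,
        -2.53817452e-05],
       [-6.87717462e-04, -2.56020321e-01,  9.66671155e-01,
        -1.95465420e-01],
       [ 0.00000000e+00,  0.00000000e+00,  0.00000000e+00,
         1.00000000e+00]])}
[0.46664661 0.01606973 0.3254557 ] [-1.79971493e+02 -1.10388859e-02  8.77240599e+00]
fixture 0.94 [319.1, 101.2] (array([546.6,  14.4], dtype=float32), 8.39, np.float32(328.0), np.float32(130.2))
fixture 0.94 [319.1, 101.2] (array([546.6,  14.4], dtype=float32), 8.39, np.float32(328.0), np.float32(130.2))
stop_top 0.96 [320.7, 188.5] (array([432.9,  -2.1], dtype=float32), -79.09, np.float32(40.7), np.float32(40.2))
```

View pics/w1.png

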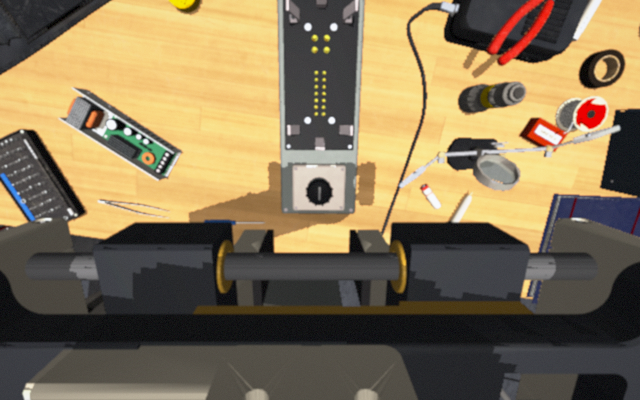

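The wrist picture shows the button at (320,190) on its pod, with the nest ahead of it and the unit at (125,132). Button position, fixture yaw (8.4°) and sizes agree.

```bash
python3 -m handwheel '[[1,-1,-0.5,-4,0],[1,-2,-1,-9,0],[1,-3.4,-1.8,-14,0],[1,-3.4,-1.8,-19,0],[1,-3.4,-1.8,-22.5,0],[1,-3.4,-1.8,-23.3,0],[1,-3.4,-1.8,-23.8,0],[1,-3.4,-1.8,-23.8,0]]'
```

```text
time_s: 3.82
tcp_pos: [0.4335, -0.0015, 0.0884]
eef_rot: [-180.0, -0.1, 8.9]
contact_force: [-1.5, -0.1, 0.1]
gripper_width: 0.0005
gripper_force: 0.0
```

```bash
python3 -m handwheel '[[1,0,0,-0.2,0],[1,0,0,-0.4,0],[1,0,0,-0.5,0],[1,0,0,-0.6,0],[1,0,0,-0.7,0],[1,0,0,-0.8,0],[1,0,0,-0.8,0]]'
```

```text
time_s: 4.7
tcp_pos: [0.4327, -0.0019, 0.0795]
eef_rot: [180.0, 0.0, 8.8]
contact_force: [0.3, 0.2, -0.1]
gripper_width: 0.0003
gripper_force: 0.0
```

```bash
python3 -m handwheel '[[1,0,0,-0.1,0],[1,0,0,-0.2,0],[1,0,0,-0.2,0]]'
```

```text
time_s: 5.08
tcp_pos: [0.4327, -0.0019, 0.0775]
eef_rot: [180.0, 0.0, 8.8]
contact_force: [0.5, 1.0, 0.4]
gripper_width: 0.0004
gripper_force: 0.0
```

```bash
python3 -m handwheel '[[1,0,0,-0.05,0],[1,0,0,-0.1,0],[1,0,0,-0.1,0]]'
```

```text
time_s: 5.45
tcp_pos: [0.4327, -0.0019, 0.0765]
eef_rot: [180.0, 0.0, 8.8]
contact_force: [0.2, 0.0, -0.5]
gripper_width: 0.0004
gripper_force: 0.0
```

Run:
```python
from h import *
for n in ['scene','top']:
    s,p,d=cap(n); save(p,n+'2')
    f=best(n,'stop_top')
    if f:
        w=world(n,s,d,mask=f['region']); w=w[np.linalg.norm(w[:,:2]-[.433,-.002],axis=1)<.018]; print(n,f['p'],f['pixel'],np.percentile(w[:,2],[10,50,90,99]).round(4))
a=cv2.imread('pics/scene2.png')[160:260,320:460]; cv2.imwrite('pics/s2c.png',cv2.resize(a,None,fx=5,fy=5,interpolation=cv2.INTER_CUBIC))
```

```text
scene 0.76 [386.1, 208.4] [0.0779 0.0814 0.0826 0.0838]
```

View pics/s2c.png

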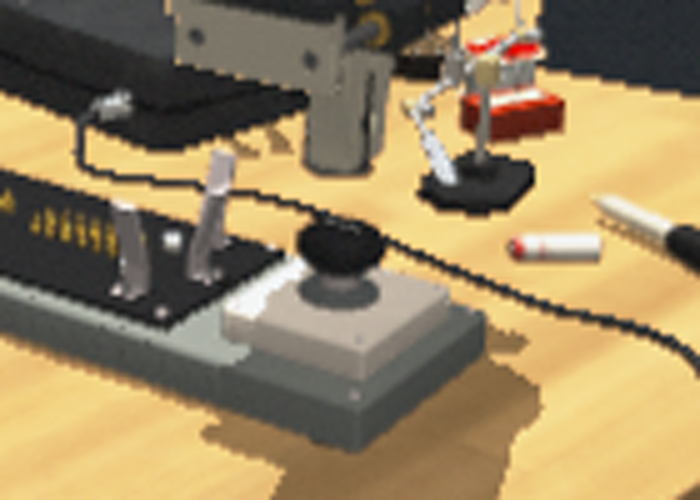

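The crop shows the closed fingertips at full-picture pixel (389,193), apparently above or behind the button top (388,204). I'll measure this with depth.

Run:
```python
from h import *
s,p,d=cap('scene')
uv=[(386,188),(389,190),(389,192),(388,193),(384,192),(393,192),(388,206),(388,210),(382,209),(394,209)]
print(s['tcp_pos'],np.c_[uv,world('scene',s,d,uv).round(4)])
c=imaging.get_calibration('scene')
print(cv2.projectPoints(np.array([[.4327,-.0019,.0765],[.4327,-.0019,.084]]),np.array(c['rvec'],float),np.array(c['tvec'],float),np.array([[c['fx'],0,c['cx']],[0,c['fy'],c['cy']],[0,0,1]]),None)[0].ravel())
```

```text
[ 0.43279927 -0.00189798  0.0765875 ] [[ 3.860e+02  1.880e+02  4.284e-01  1.520e-02  1.301e-01]
 [ 3.890e+02  1.900e+02  4.203e-01  1.420e-02  1.271e-01]
 [ 3.890e+02  1.920e+02  4.201e-01  1.400e-02  1.222e-01]
 [ 3.880e+02  1.930e+02  4.215e-01  1.570e-02  1.198e-01]
 [ 3.840e+02  1.920e+02  4.333e-01  1.540e-02  1.189e-01]
 [ 3.930e+02  1.920e+02  4.243e-01 -7.000e-03  1.154e-01]
 [ 3.880e+02  2.060e+02  4.276e-01  4.500e-03  8.210e-02]
 [ 3.880e+02  2.100e+02  4.208e-01  1.260e-02  7.650e-02]
 [ 3.820e+02  2.090e+02  4.338e-01  1.870e-02  7.680e-02]
 [ 3.940e+02  2.090e+02  4.143e-01 -1.500e-03  7.680e-02]]
[387.86520642 206.82991418 388.04186352 203.9300621 ]
```

```bash
python3 - <<'E'
from h import *
c=imaging.get_calibration('scene')
R=Ro.from_euler('xyz',[180,0,-24.2],degrees=True).as_matrix()
T=np.array([.276,.6154,.1874])
P=np.array([T+R@[0,y,z] for y in(-.044,.044) for z in (0,-.019,-.04)])
print(cv2.projectPoints(P,np.array(c['rvec'],float),np.array(c['tvec'],float),np.array([[c['fx'],0,c['cx']],[0,c['fy'],c['cy']],[0,0,1]]),None)[0].reshape(-1,2).round(1))
s,p,d=cap('wrist'); save(p,'w2')
f=best('wrist','stop_top'); print(f and (f['p'],f['pixel']))
E
python3 -m handwheel '[[0.5,0,0,1,0],[0,0,0,2.5,0],[0,0,0,2.5,0],[0,0,0,2.5,0]]'
python3 - <<'E'
from h import *
s,p,d=cap('scene'); save(p,'scene3')
a=p[150:250,300:460]; cv2.imwrite('pics/s3c.png',cv2.resize(a,None,fx=5,fy=5,interpolation=cv2.INTER_CUBIC)[:,:,::-1])
E
```

```text
[[ 99.2 322.4]
 [ 95.2 307.1]
 [ 90.5 289.6]
 [188.5 304.9]
 [186.2 290.3]
 [183.5 273.5]]
(0.65, [310.7, 208.6])
time_s: 6.3
tcp_pos: [0.4327, -0.0019, 0.1016]
eef_rot: [-180.0, -0.0, 8.8]
contact_force: [-0.9, -0.3, 0.0]
gripper_width: 0.0348
gripper_force: 0.0
```

View pics/s3c.png

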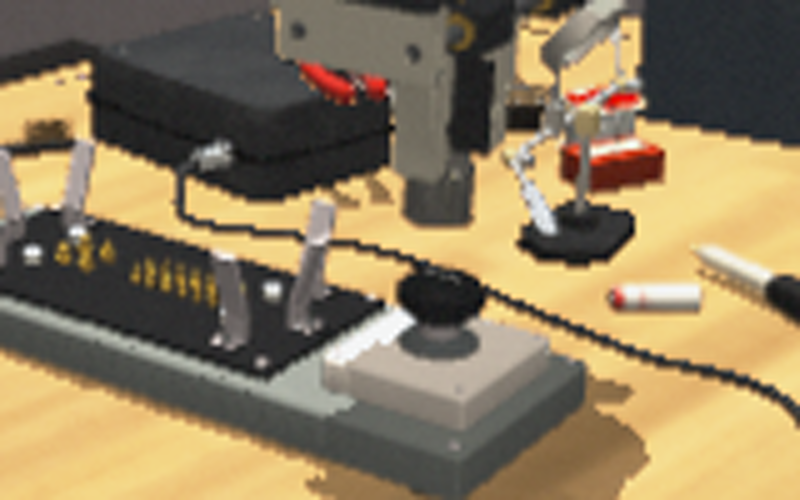

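The second crop shows the half-open fingertips at full-picture pixel (388,194), still well above the button. So the true tip height differs from the reported TCP, and I'll measure it against opening.

```bash
cat >> h.py <<'E'
def tips():
    s,p,d=cap('scene'); w=world('scene',s,d,mask=d>0); t=s['tcp_pos']
    R=Ro.from_euler('xyz',s['eef_rot'],degrees=True).as_matrix(); l=(w-t)@R
    k=(abs(l[:,0])<.02)&(abs(l[:,1])<.075)&(w[:,2]>.09)&(l[:,2]>-.09); l=l[k]
    print('tcp',t.round(4),'w',round(s['gripper_width'],4),'n',len(l))
    for y in np.arange(-.07,.07,.01):
        q=l[(l[:,1]>=y)&(l[:,1]<y+.01)]
        if len(q)>3: print('  y %.2f'%y,'n',len(q),'tool z max',q[:,2].max().round(4),'x',q[:,0].min().round(3),q[:,0].max().round(3))
E
python3 -c "
from h import *
tips()"
python3 -m handwheel '[[0,0,0,4,0],[0,0,0,4,0],[0,0,0,4,0],[0,0,0,4,0]]'
python3 -c "
from h import *
tips()"
```

```text
tcp [ 0.4325 -0.002   0.1014] w 0.0384 n 447
  y -0.05 n 34 tool z max -0.0675 x -0.013 0.009
  y -0.04 n 158 tool z max -0.0381 x -0.012 0.011
  y -0.03 n 33 tool z max -0.0373 x -0.012 -0.009
  y 0.01 n 129 tool z max -0.0372 x -0.011 0.01
  y 0.02 n 69 tool z max -0.038 x -0.012 0.01
  y 0.03 n 24 tool z max -0.0432 x -0.012 -0.009
time_s: 6.9
tcp_pos: [0.4321, -0.0021, 0.1407]
eef_rot: [180.0, 0.1, 8.8]
contact_force: [0.7, 0.2, 1.0]
gripper_width: 0.083
gripper_force: 0.0
tcp [ 0.4321 -0.0021  0.1407] w 0.083 n 513
  y -0.07 n 106 tool z max -0.0445 x -0.012 0.011
  y -0.06 n 137 tool z max -0.0379 x -0.013 0.011
  y -0.05 n 26 tool z max -0.0377 x -0.012 -0.009
  y 0.03 n 58 tool z max -0.0379 x -0.012 0.009
  y 0.04 n 155 tool z max -0.0368 x -0.012 0.01
  y 0.05 n 30 tool z max -0.0387 x -0.013 -0.009
```

Both fingertips sit 37.5 mm short of the reported TCP at every opening, so I'll use tip z = TCP z + 37.5 mm. That explains why the push met no force.

```bash
python3 -m handwheel '[[1,0,0,0,0],[1,0,0,-2,0],[1,0,0,-4,0],[1,0,0,-6,0],[1,0,0,-8,0],[1,0,0,-8.8,0],[1,0,0,-8.9,0],[1,0,0,-8.9,0]]'; python3 -m handwheel '[[1,0,0,-0.3,0],[1,0,0,-0.5,0],[1,0,0,-0.5,0]]'
```

```text
time_s: 7.95
tcp_pos: [0.4332, -0.0018, 0.0531]
eef_rot: [-180.0, -0.0, 8.8]
contact_force: [0.8, 0.2, 0.3]
gripper_width: 0.0129
gripper_force: 0.0
time_s: 8.32
tcp_pos: [0.4327, -0.0019, 0.0476]
eef_rot: [-180.0, 0.0, 8.8]
contact_force: [0.1, -0.7, 0.1]
gripper_width: 0.0004
gripper_force: 0.0
```

Now in 1 mm steps.

```bash
python3 -m handwheel '[[1,0,0,-0.1,0],[1,0,0,-0.2,0],[1,0,0,-0.3,0],[1,0,0,-0.3,0]]';python3 -m handwheel '[[1,0,0,-0.1,0],[1,0,0,-0.15,0],[1,0,0,-0.15,0]]'
```

```text
time_s: 8.82
tcp_pos: [0.4331, -0.0019, 0.0448]
eef_rot: [180.0, -0.0, 8.8]
contact_force: [-1.3, -0.4, 4.3]
gripper_width: 0.0003
gripper_force: 2.0
time_s: 9.2
tcp_pos: [0.4323, -0.002, 0.0427]
eef_rot: [180.0, 0.0, 8.8]
contact_force: [-0.3, -0.3, 0.2]
gripper_width: 0.0003
gripper_force: 0.0
```

```bash
python3 -m handwheel '[[1,0,0,-0.1,0],[1,0,0,-0.2,0],[1,0,0,-0.3,0],[1,0,0,-0.3,0]]'
```

```text
time_s: 9.7
tcp_pos: [0.4327, -0.0019, 0.04]
eef_rot: [180.0, 0.0, 8.8]
contact_force: [-0.7, -0.6, -0.7]
gripper_width: 0.0006
gripper_force: 0.0
```

```bash
python3 -m handwheel '[[1,0,0,-0.05,0],[1,0,0,-0.1,0],[1,0,0,-0.1,0]]'; python3 -m handwheel '[[1,0,0,-0.05,0],[1,0,0,-0.05,0]]'
```

```text
time_s: 10.07
tcp_pos: [0.4329, -0.0019, 0.0395]
eef_rot: [180.0, -0.0, 8.8]
contact_force: [-2.3, 0.5, 6.2]
gripper_width: 0.0003
gripper_force: 3.0
time_s: 10.32
tcp_pos: [0.433, -0.0019, 0.0394]
eef_rot: [180.0, -0.0, 8.9]
contact_force: [-4.0, 0.8, 11.1]
gripper_width: 0.0005
gripper_force: 5.8
```

Button latched (end stop at 11 N). Back off, open, and take the rim.

```bash
python3 -m handwheel '[[1,0,0,0.7,0],[0.3,0,0,2,6],[0.3,0,0,2,13],[0.3,0,0,2,13],[0.3,0,0,2,13],[0.3,0,0,0,13],[0.3,0,0,-1.8,13],[0.3,0,0,-1.8,13]]'; python3 -m handwheel '[[0.3,0,0,0,0],[1,0,0,0,0],[1,0,0,0,0],[1,0,0,0,0]]' 20
```

```text
time_s: 11.32
tcp_pos: [0.4316, -0.0024, 0.0195]
eef_rot: [180.0, 0.2, 21.7]
contact_force: [-0.0, 0.0, 0.4]
gripper_width: 0.0602
gripper_force: 0.0
time_s: 11.82
tcp_pos: [0.4329, -0.0013, 0.021]
eef_rot: [-179.9, -0.1, 21.8]
contact_force: [-3.7, 5.1, 5.7]
gripper_width: 0.0404
gripper_force: 20.0
```

```bash
python3 -m handwheel '[[1,0,0,0.1,-5],[1,0,0,0.2,-10],[1,0,0,0.3,-15],[1,0,0,0.45,-20],[1,0,0,0.55,-25],[1,0,0,0.6,-29],[1,0,0,0.6,-29]]'
```

```text
time_s: 12.7
tcp_pos: [0.4329, -0.0017, 0.0272]
eef_rot: [-180.0, -0.0, -7.2]
contact_force: [-3.7, 3.0, 6.6]
gripper_width: 0.0403
gripper_force: 20.0
```

```bash
python3 -m handwheel '[[0.3,0,0,0,0],[0.2,0,0,0,0],[0.2,0,0,0,0],[0,0,0,4,0],[0,0,0,9,5],[0,0,2,14,12],[0,0,5,18,20],[0,0,5,18,20]]'
python3 - <<'E'
from h import *
for n in ['scene','wrist']:
    s,p,d=cap(n); save(p,n+'4'); f=best(n,'stop_top')
    if f:
        w=world(n,s,d,mask=f['region']); w=w[np.linalg.norm(w[:,:2]-[.433,-.002],axis=1)<.006]
        print(n,f['p'],f['pixel'],len(w),np.median(w[:,2]).round(4))
print(s['tcp_pos'])
f=best('wrist','power_unit')
if f: 
  w=world('wrist',s,d,mask=f['region']);print(f['p'],f['pixel'],rect(w,.026,.05),rect(w,.005,.05))
a=cv2.imread('pics/scene4.png')[160:260,320:460]; cv2.imwrite('pics/s4c.png',cv2.resize(a,None,fx=5,fy=5,interpolation=cv2.INTER_CUBIC))
E
```

```text
time_s: 13.7
tcp_pos: [0.4348, 0.0501, 0.2099]
eef_rot: [-179.9, -0.4, 13.0]
contact_force: [0.8, 0.5, 0.3]
gripper_width: 0.0877
gripper_force: 0.0
scene 0.58 [384.9, 208.1] 7 0.0828
wrist 0.59 [353.2, 193.4] 87 0.0829
[0.43248123 0.0483026  0.20645321]
0.64 [91.5, 98.6] (array([464.9, 335.9], dtype=float32), 64.1, np.float32(178.2), np.float32(58.6)) (array([465.8, 336.7], dtype=float32), 64.09, np.float32(180.4), np.float32(59.4))
```

View pics/s4c.png

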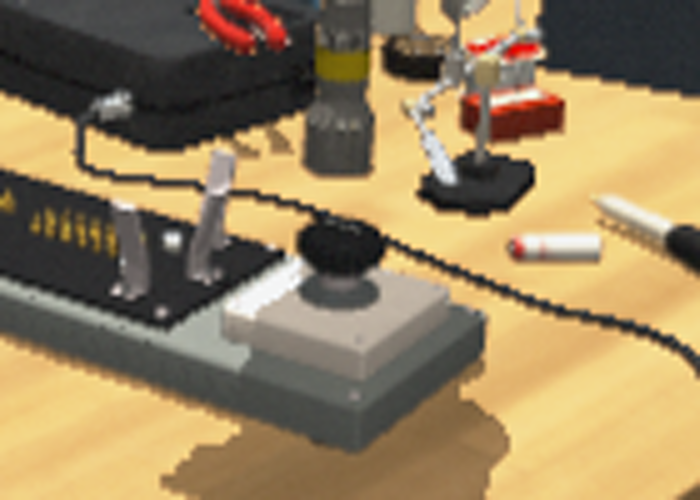

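The crop shows the button standing on its pod at (340,245), same as at the start, and the crown reads 83 mm again, so it's up. On to the unit.

```bash
python3 -m handwheel '[[0,0.5,4,0,8],[0,1,9,0,16],[0,2,14,0,24],[0,3,19,0,32],[0,4,24,0,40],[0,4.5,29,-2,48],[0,4.9,32,-5,51],[0,4.9,32,-6,51]]'; python3 -m handwheel '[[0,0,0,0,0],[0,0,0,0,0]]'
python3 - <<'E'
from h import *
s,p,d=cap('wrist'); save(p,'w5'); print(s['tcp_pos'],s['eef_rot'])
for q in ['power_unit','unit_heavy_end']:
  for n in ['wrist','top']:
    if n=='top': s,p,d=cap('top')
    f=best(n,q)
    if f: 
      w=world(n,s,d,mask=f['region']);print(n,f['p'],f['pixel'],rect(w,.026,.05),rect(w,.005,.05))
E
```

```text
time_s: 14.95
tcp_pos: [0.4808, 0.368, 0.1424]
eef_rot: [-179.9, 0.3, 63.9]
contact_force: [-0.8, -0.7, 1.0]
gripper_width: 0.0878
gripper_force: 0.0
time_s: 15.2
tcp_pos: [0.4822, 0.3674, 0.1474]
eef_rot: [180.0, -0.0, 63.8]
contact_force: [0.0, 0.1, 0.3]
gripper_width: 0.0871
gripper_force: 0.0
[0.48224387 0.36738169 0.14739792] [ 1.79976818e+02 -4.07679478e-02  6.37630435e+01]
wrist 0.64 [310.4, 193.1] (array([465.8, 339.2], dtype=float32), 64.07, np.float32(176.6), np.float32(58.0)) (array([465.5, 338.6], dtype=float32), 64.07, np.float32(178.9), np.float32(58.0))
top 0.58 [236.9, 228.5] (array([457.6, 324.4], dtype=float32), 64.52, np.float32(147.2), np.float32(56.8)) (array([457.8, 324.2], dtype=float32), 64.16, np.float32(147.4), np.float32(57.0))
wrist 0.9 [310.4, 192.7] (array([0., 0.], dtype=float32), 0.0, np.float32(0.0), np.float32(0.0)) (array([0., 0.], dtype=float32), 0.0, np.float32(0.0), np.float32(0.0))
top 0.74 [238.8, 231.2] (array([456.9, 324.1], dtype=float32), 64.11, np.float32(150.1), np.float32(57.8)) (array([456.9, 323.8], dtype=float32), 63.83, np.float32(150.6), np.float32(58.3))
  return _methods._mean(a, axis=axis, dtype=dtype,
  ret = um.true_divide(
```

View pics/w5.png

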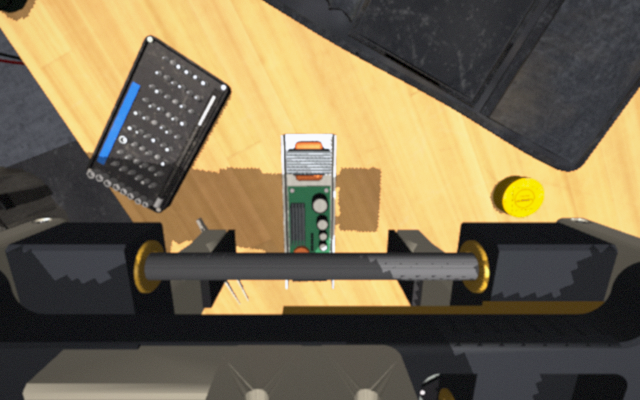

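Unit lies centred between the open fingers (column 310, transformer at row 160); the kit, the tin and the tweezers are clear of the finger paths.

```bash
python3 -m handwheel '[[0,0,0.4,-4,0.3],[0,0,0.4,-8,0.3],[0,0,0.4,-12,0.3],[0,0,0.4,-15,0.3],[0,0,0.4,-17,0.3],[0,0,0.4,-18,0.3],[0,0,0.4,-18,0.3],[0,0,0.4,-18,0.3]]'; python3 -m handwheel '[[1,0,0,0,0],[1,0,0,0,0],[1,0,0,0,0],[1,0,0,0,0],[1,0,0,0,0]]' 40
```

```text
time_s: 16.55
tcp_pos: [0.4823, 0.3727, -0.0324]
eef_rot: [180.0, -0.1, 64.1]
contact_force: [0.3, 0.1, 1.2]
gripper_width: 0.0877
gripper_force: 0.0
time_s: 17.18
tcp_pos: [0.4818, 0.3722, -0.0332]
eef_rot: [180.0, -0.0, 64.1]
contact_force: [-1.2, 0.1, 2.1]
gripper_width: 0.0579
gripper_force: 40.0
```

```bash
python3 -m handwheel '[[1,0,0,0.5,0],[1,0,0,1,0],[1,0,0,2,0],[1,0,0,3,0],[1,0,0,3,0]]'
python3 - <<'E'
from h import *
s=get_state(); R=Ro.from_euler('xyz',s['eef_rot'],degrees=True).as_matrix()
print('tool moment',(R.T@s['moment']).round(3),s['contact_force'].round(2))
s,p,d=cap('scene'); save(p,'scene6'); f=best('scene','power_unit'); w=world('scene',s,d,mask=f['region'])
l=(w-s['tcp_pos'])@R; print(f['p'],f['pixel'],len(l))
for x in np.arange(-.14,.07,.02):
    q=l[(l[:,0]>=x)&(l[:,0]<x+.02)&(abs(l[:,1])<.05)]
    if len(q)>5: print(x.round(2),(-np.percentile(q[:,2],[2,98])).round(4))
E
```

```text
time_s: 17.8
tcp_pos: [0.4824, 0.3729, -0.0021]
eef_rot: [180.0, -0.1, 64.1]
contact_force: [0.1, -0.3, -7.3]
gripper_width: 0.0579
gripper_force: 40.0
tool moment [-0.125 -0.007  0.022] [ 0.07 -0.34 -7.28]
0.61 [278.2, 269.6] 1849
-0.14 [0.0636 0.0347]
-0.12 [0.064  0.0346]
-0.1 [0.0642 0.0335]
-0.08 [0.0643 0.0325]
-0.06 [0.0638 0.0342]
-0.04 [0.0643 0.0332]
-0.02 [0.064  0.0346]
0.0 [0.0639 0.0333]
0.02 [0.0661 0.0332]
0.04 [0.0652 0.0335]
```

```bash
python3 - <<'E'
from h import *
for n in ['scene','top','wrist']:
    s,p,d=cap(n); R=Ro.from_euler('xyz',s['eef_rot'],degrees=True).as_matrix()
    f=best(n,'power_unit')
    if not f: continue
    w=world(n,s,d,mask=f['region']); l=(w-s['tcp_pos'])@R
    l=l[(abs(l[:,1])<.036)&(l[:,2]<-.03)&(l[:,2]>-.075)]
    print(n,f['p'],'tool x',np.percentile(l[:,0],[0.3,99.7]).round(4),'y',np.percentile(l[:,1],[.3,99.7]).round(4))
    print(rect(np.c_[l[:,:2],-l[:,2]],.03,.08))
E
python3 -m handwheel '[[1,0,0,2,0],[1,0,0,4,0],[1,0,0,7,0],[1,0.5,-1,10,-3],[1,2,-4,13,-8],[1,4,-8,15,-15],[1,6,-12,16,-22],[1,8,-16,16,-29]]'
python3 -m handwheel '[[1,2,-4,0,-7],[1,4,-8,0,-14],[1,6,-12,0,-20],[1,7.5,-16,0,-25],[1,8.2,-18.2,0,-26.7],[1,8.2,-18.2,0,-26.7],[1,8.2,-18.2,0,-26.7]]'
```

```text
scene 0.72 tool x [-0.1259  0.0524] y [-0.0328  0.0282]
(array([-36.9,  -2.3], dtype=float32), -0.17, np.float32(179.8), np.float32(63.2))
top 0.56 tool x [-0.1296 -0.0177] y [-0.0297  0.0276]
(array([-73.3,  -1.2], dtype=float32), -0.05, np.float32(113.0), np.float32(57.6))
wrist 0.95 tool x [-0.0371  0.0518] y [-0.0289  0.0283]
(array([ 5. , -1.9], dtype=float32), 0.11, np.float32(94.3), np.float32(61.5))
time_s: 19.2
tcp_pos: [0.5626, 0.2111, 0.1576]
eef_rot: [-180.0, -0.1, 34.9]
contact_force: [1.4, 0.6, -7.3]
gripper_width: 0.0579
gripper_force: 40.0
time_s: 20.08
tcp_pos: [0.6434, 0.0302, 0.1561]
eef_rot: [-180.0, 0.0, 8.4]
contact_force: [0.3, 0.2, -6.1]
gripper_width: 0.0583
gripper_force: 40.0
```

Run:
```python
from h import *
for n in ['wrist','scene','top']:
    s,p,d=cap(n); save(p,n+'7'); R=Ro.from_euler('xyz',s['eef_rot'],degrees=True).as_matrix()
    w=world(n,s,d,mask=d>0); a=np.radians(8.4); F=np.array([[np.cos(a),np.sin(a)],[-np.sin(a),np.cos(a)]])
    l=np.c_[(w[:,:2]-[.606,.0235])@F.T,w[:,2]]   # nest frame
    def ext(k,t):
        q=l[k]
        if len(q)>8: print(n,t,len(q),'x',np.percentile(q[:,0],[2,50,98]).round(4),'y',np.percentile(q[:,1],[2,50,98]).round(4))
    z=l[:,2]; box=(abs(l[:,0])<.15)&(abs(l[:,1])<.09)
    for sx in (-1,1):
        for sy in (-1,1):
            ext((z>.055)&(z<.09)&(abs(l[:,0]-sx*.08)<.02)&(abs(l[:,1]-sy*.045)<.02),('side',sx,sy))
        ext((z>.055)&(z<.09)&(abs(l[:,0]-sx*.107)<.02)&(abs(l[:,1])<.02),('end',sx))
    ext((z>.17)&(z<.225)&box&(abs(l[:,1])<.034),'unit')
    ext((z>.02)&(z<.034)&(abs(l[:,1])<.08)&(l[:,0]<.16)&(l[:,0]>-.25),'base')
```

```text
wrist ('side', 1, -1) 176 x [0.0772 0.082  0.0859] y [-0.0468 -0.0395 -0.0337]
wrist ('side', 1, 1) 177 x [0.0769 0.082  0.086 ] y [0.0339 0.04   0.0472]
wrist ('end', 1) 225 x [0.094  0.1011 0.1072] y [-0.0066  0.0002  0.0067]
wrist unit 10098 x [0.0043 0.0738 0.0891] y [-0.028   0.0006  0.0294]
wrist base 4326 x [0.0774 0.1235 0.153 ] y [-0.0627  0.0001  0.0628]
scene ('side', -1, -1) 46 x [-0.0897 -0.0807 -0.0736] y [-0.0446 -0.038  -0.03  ]
scene ('side', -1, 1) 54 x [-0.0887 -0.0829 -0.0747] y [0.0396 0.045  0.0502]
scene ('end', -1) 42 x [-0.1084 -0.1045 -0.0994] y [-0.0042  0.0054  0.0106]
scene ('side', 1, -1) 48 x [0.0708 0.0769 0.0854] y [-0.0428 -0.0374 -0.0301]
scene ('side', 1, 1) 42 x [0.0707 0.0771 0.0863] y [0.0392 0.0451 0.0498]
scene ('end', 1) 50 x [0.0933 0.0992 0.1049] y [-0.0048  0.0037  0.0108]
scene unit 1083 x [-0.0896 -0.0298  0.0832] y [-0.0264  0.0297  0.0337]
scene base 1471 x [-0.226  -0.1034  0.1388] y [-0.0488  0.0557  0.0687]
top ('side', -1, -1) 25 x [-0.0896 -0.0854 -0.0806] y [-0.0474 -0.0402 -0.0333]
top ('side', -1, 1) 24 x [-0.0896 -0.0837 -0.0764] y [0.0336 0.0411 0.0467]
top ('end', -1) 25 x [-0.111  -0.1053 -0.0977] y [-0.0063 -0.0006  0.007 ]
top unit 1246 x [-0.0892 -0.0364  0.02  ] y [-0.0267 -0.0004  0.0299]
top base 1524 x [-0.2259 -0.1279  0.0422] y [-0.0639  0.0184  0.0642]
```

View pics/wrist7.png

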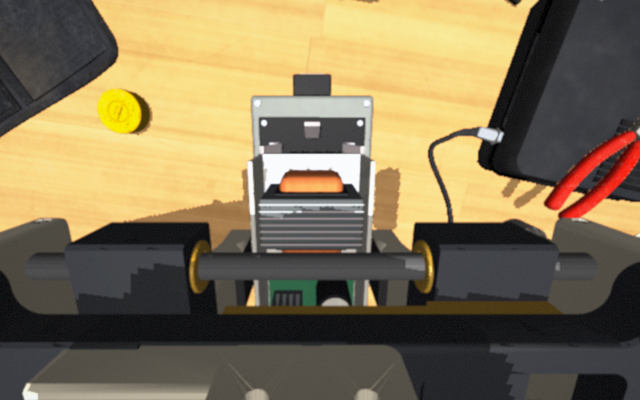

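The wrist picture shows the unit held squarely over the nest, transformer away from the button, with the far lead-in fingers symmetric about it at columns 272 and 352 and the end one at 312.

```bash
python3 -m handwheel '[[1,-0.1,-0.05,-2,0],[1,-0.1,-0.05,-5,0],[1,-0.1,-0.05,-7.5,0],[1,-0.1,-0.05,-9,0],[1,-0.1,-0.05,-9,0]]'
python3 - <<'E'
from h import *
for n in ['wrist','scene','top']:
    s,p,d=cap(n); save(p,n+'8')
    w=world(n,s,d,mask=d>0); a=np.radians(8.4); F=np.array([[np.cos(a),np.sin(a)],[-np.sin(a),np.cos(a)]])
    l=np.c_[(w[:,:2]-[.606,.0235])@F.T,w[:,2]]; z=l[:,2]
    def ext(k,t):
        q=l[k]
        if len(q)>8: print(n,t,len(q),'x',np.percentile(q[:,0],[1,50,99]).round(4),'y',np.percentile(q[:,1],[1,50,99]).round(4),'z',np.percentile(q[:,2],[1,50,99]).round(4))
    for sx in (-1,1):
        for sy in (-1,1):
            ext((z>.075)&(z<.088)&(abs(l[:,0]-sx*.08)<.015)&(abs(abs(l[:,1])-.043)<.009)&(l[:,1]*sy>0),('side',sx,sy))
        ext((z>.075)&(z<.088)&(abs(abs(l[:,0])-.104)<.012)&(l[:,0]*sx>0)&(abs(l[:,1])<.015),('end',sx))
    ext((z>.1)&(z<.14)&(abs(l[:,0])<.095)&(abs(l[:,1])<.036),'unit')
    ext((z>.02)&(z<.034)&(abs(abs(l[:,1])-.045)<.012)&(l[:,0]<.16)&(l[:,0]>-.25),'base')
E
```

```text
time_s: 20.85
tcp_pos: [0.6421, 0.0298, 0.0657]
eef_rot: [180.0, 0.1, 8.5]
contact_force: [-0.5, 0.5, -6.0]
gripper_width: 0.0575
gripper_force: 40.0
wrist ('side', 1, -1) 324 x [0.0722 0.0794 0.0858] y [-0.0469 -0.0428 -0.0401] z [0.0755 0.083  0.0859]
wrist ('side', 1, 1) 314 x [0.0723 0.0797 0.0859] y [0.0409 0.0437 0.0476] z [0.0753 0.0831 0.0856]
wrist ('end', 1) 273 x [0.1003 0.1039 0.1068] y [-0.0066  0.0004  0.007 ] z [0.0752 0.0838 0.086 ]
wrist unit 14847 x [0.0021 0.0626 0.0879] y [-0.0334  0.0006  0.0328] z [0.1001 0.1298 0.1376]
wrist base 2167 x [0.0226 0.1216 0.1332] y [-0.0568 -0.0331  0.0566] z [0.0263 0.0291 0.034 ]
scene ('side', -1, -1) 21 x [-0.089  -0.0809 -0.0745] y [-0.045  -0.0406 -0.0372] z [0.0757 0.0802 0.084 ]
scene ('side', -1, 1) 20 x [-0.0893 -0.0824 -0.0729] y [0.0445 0.0487 0.051 ] z [0.0755 0.081  0.0849]
scene ('end', -1) 17 x [-0.1098 -0.1076 -0.1038] y [-0.0049  0.0044  0.0113] z [0.0758 0.0809 0.0845]
scene ('side', 1, 1) 15 x [0.071  0.078  0.0852] y [0.0458 0.0485 0.0507] z [0.0762 0.0818 0.0849]
scene ('end', 1) 15 x [0.0998 0.1026 0.1052] y [-0.0015  0.0038  0.0103] z [0.0757 0.0792 0.0843]
scene unit 1133 x [-0.0905 -0.0256  0.0852] y [-0.0288  0.0214  0.0343] z [0.1005 0.1209 0.1377]
scene base 441 x [-0.2266 -0.1346  0.1275] y [-0.0549  0.0453  0.0568] z [0.021  0.0294 0.034 ]
top ('side', -1, -1) 19 x [-0.0893 -0.083  -0.0762] y [-0.0475 -0.043  -0.0401] z [0.0756 0.0807 0.0862]
top ('side', -1, 1) 14 x [-0.0897 -0.0829 -0.0763] y [0.0403 0.044  0.0468] z [0.0757 0.0839 0.0865]
top ('end', -1) 15 x [-0.111  -0.1076 -0.1038] y [-0.0063 -0.0005  0.0064] z [0.0756 0.0833 0.0868]
top unit 1003 x [-0.0907 -0.0378  0.0174] y [-0.0283 -0.0012  0.0291] z [0.1017 0.1134 0.1357]
top base 628 x [-0.2266 -0.1401  0.0228] y [-0.0564  0.0391  0.0569] z [0.0253 0.0304 0.0339]
```

```bash
python3 -m handwheel '[[1,0,0,-0.8,0],[1,0,0,-1.6,0],[1,0,0,-2.4,0],[1,0,0,-3.1,0],[1,0,0,-3.6,0],[1,0,0,-3.9,0],[1,0,0,-3.9,0],[1,0,0,-3.9,0]]'
python3 - <<'E'
from h import *
s=get_state(); print(s['tcp_pos'],s['eef_rot'],s['contact_force'].round(2),s['moment'].round(3),s['qd'].round(2))
for n in ['wrist','scene']:
    s,p,d=cap(n); save(p,n+'9')
    w=world(n,s,d,mask=d>0); a=np.radians(8.4); F=np.array([[np.cos(a),np.sin(a)],[-np.sin(a),np.cos(a)]])
    l=np.c_[(w[:,:2]-[.606,.0235])@F.T,w[:,2]]; z=l[:,2]
    for x0,x1 in [(-.085,-.06),(-.05,-.02),(0,.025),(.06,.088)]:
        q=l[(l[:,0]>x0)&(l[:,0]<x1)&(abs(l[:,1])<.034)&(z>.055)&(z<.11)]
        if len(q)>8: print(n,x0,len(q),'z',np.percentile(q[:,2],[2,98]).round(4),'y',np.percentile(q[:,1],[1,99]).round(4))
a=cv2.imread('pics/scene9.png')[140:250,260:420]; cv2.imwrite('pics/s9c.png',cv2.resize(a,None,fx=5,fy=5,interpolation=cv2.INTER_CUBIC))
E
```

```text
time_s: 22.0
tcp_pos: [0.643, 0.0296, 0.0279]
eef_rot: [180.0, -0.0, 8.4]
contact_force: [-0.1, 0.5, -6.8]
gripper_width: 0.0577
gripper_force: 40.0
[0.64303877 0.02962731 0.0278665 ] [ 1.79999987e+02 -3.01294042e-02  8.43878350e+00] [-0.07  0.51 -6.76] [-0.082 -0.012  0.007] [-0.03 -0.12  0.06  0.   -0.02 -0.08]
wrist 0 2812 z [0.065  0.0941] y [-0.0275  0.0285]
wrist 0.06 8599 z [0.0617 0.0996] y [-0.0276  0.0286]
scene -0.085 157 z [0.0615 0.092 ] y [-0.0273  0.0333]
scene -0.05 223 z [0.0613 0.0914] y [-0.0264  0.0335]
scene 0 150 z [0.0621 0.0941] y [-0.0291  0.0335]
scene 0.06 73 z [0.0614 0.0952] y [-0.0141  0.0335]
```

View pics/s9c.png

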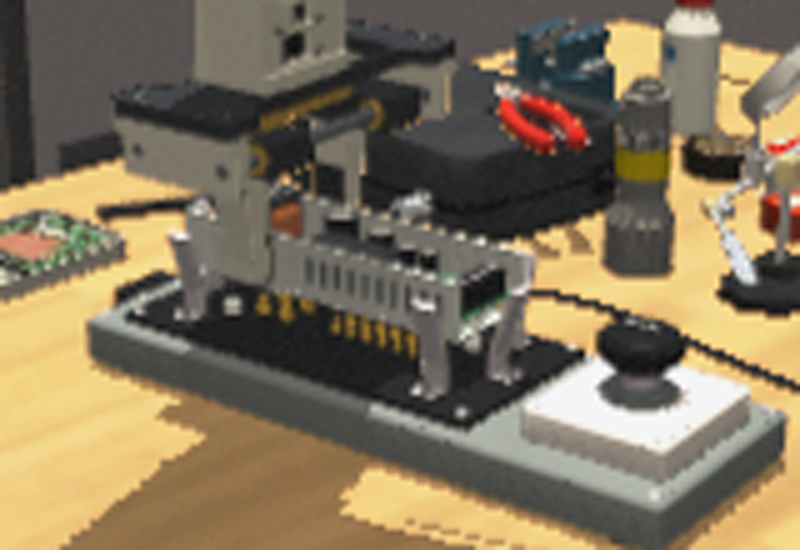

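The crop shows the unit level among the lead-in fingers, clear of the probes (gap visible near (380,330)), and the button up at (640,345). I'll lower the last 1 mm, let it settle and hand in.

```bash
python3 -m handwheel '[[1,0,0,-0.1,0],[1,0,0,-0.1,0],[1,0,0,-0.1,0],[1,0,0,-0.1,0]]'; python3 -c "
from plant import r
print(r.close_job())"
```

```text
time_s: 22.6
tcp_pos: [0.6428, 0.0296, 0.0266]
eef_rot: [180.0, -0.0, 8.4]
contact_force: [-0.1, 0.1, -6.2]
gripper_width: 0.0577
gripper_force: 40.0
the job is handed in; nothing more can be done
None
```

I pushed the stop button until it latched and twisted it up again, then handed in at 22.6 s with the power unit held still and level, centred in the nest with the transformer away from the button, about 15 mm above the probes; the hand-in gave no verdict.

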